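# Rock a battery block into its test cradle

## Robot

A 6-joint arm with a two-finger parallel gripper is mounted at the origin on the work surface. World frame = base frame: x ahead of the robot, y to its left, z up, the work surface at z = 0. Lengths are in mm, angles in degrees, forces in N, time in s.
With the tool pointing down it reaches from about 300 to 850 mm from the base axis. Payload 4.2 kg.
Tool frame: the origin (TCP) lies on the centre line of the jaws, within the pads' length; the fingertips stand 11 mm ahead of it and the grasp point (between the pads) lies 8 mm behind it; z points along the fingers, y is the line along which they close (so a half turn about z gives the same grasp; the last joint's range is limited). The gripper opens to 91 mm and grips with 3 to 60 N. Pads are 32 mm wide; open, the fingers measure 118 mm over their backs; the gripper's body (76 mm by 178 mm) begins 60 mm behind the grasp point.
Start: joints at [66.979, 18.312, 89.639, -0, 72.044, -1.146], TCP at [214.243, 533.612, 224.976] pointing down, gripper open.
Joint ranges: [-177.97, 177.97], [-48.28, 115.42], [12.27, 149.76], [-77.06, 257.06], [2.81, 150.46], [-146.56, 146.56]. Speed limits (degrees/s): [147.25, 147.25, 180, 180, 180, 180].

## Interface

Orientations are given as [roll, pitch, yaw] about the fixed x, y, z axes, in that order (R = Rz(yaw) Ry(pitch) Rx(roll)).
In Python, from workcell import env, grab_frame, camera_model, models gives the robot as it stands.
- The arm moves only by the shell command python3 -m crank 'ROWS' [FORCE]. ROWS is text: rows parted by semicolons, each of 7 numbers parted by spaces: the closure, from -1 (fully open) to 1 (shut), so that 0 is half open, then the shift along the tool's x, y, z in mm, then the turn, a rotation vector about the tool's x, y, z in degrees. A call has 1 to 10 rows; each row shifts and turns the commanded pose from where the row before left it, along the tool's axes as they then stand; what a row does not reach is not made up. A row lasts 1/8 s, in which the tool goes at most 62.5 mm and 10.7 degrees, less where a joint would pass 70% of its speed; a pose out of reach is approached as far as the arm can. A call is refused whole if a number of a shift passes 62.5 or a number of a turn 10.7, either way. A call with a gripper value outside its range is refused whole. The fingers move at their own pace and stop on an object; FORCE is the grip in N (left out, the last holds). Time passes only in rows, so rows that do not move let the fingers close. It gives the time, the measured TCP pose, the force, the opening and the grip force at its end, in the units of the state.
- env.state(): the state, without advancing time (a new reading comes with each control period).
- grab_frame(name): name is "scene" or "top" or "wrist"; returns the picture (480x640x3 uint8, blue, green, red); there is no depth.
- camera_model(name): a dict with "K" (3x3 intrinsics, pixels), "R" (3x3) and "t" (3): a world point X has camera coordinates R X + t; the wrist camera has in their place "mount" (4x4, takes a point from camera to tool coordinates, whose origin is the TCP and whose axes are the flange's). Camera axes: x right, y down, z forward; pixel columns grow to the right and rows downward; lengths in mm; the calibration is good to about 2 mm. A picture is of the moment at which its call begins: read the wrist's pose just before it. camera_model takes no time and is no camera call.
- env.job_done(): hands the job in; it is judged then, once.
Trained networks look in the newest picture that a camera, given by its name, has taken for a name from the list of things; names that differ only in an ending like _2 or _b are one class to them, and where a whole thing is asked for, a point or a joint stands for the part that bears it (a point fixed in the world has none). Each returns a list of dicts, best first, with "p" (0 to 1); they miss things now and then, are a little off and sometimes report something else, mostly with a low value. They report only what shows in the picture. A call takes as long as a camera call. They do not tell look-alikes from the thing itself.
- models.search_frame(name, camera): "point" ([x, y, z] in mm, in world coordinates, good to about 4 mm: the middle of the surface that is visible of it).
The state is a dict: "time_s": time; "qpos": joint angles; "qvel": joint speeds; "effort": joint torques, N m; "ee_pos": TCP position; "ee_rot": TCP orientation; "force": force on the tool from outside, world axes, zero at the start; "torque": the same for the moment, N m; "gripper_width": finger opening in mm; "gripper_force": force on a finger pad.
Only numpy, scipy, OpenCV 4.12 (cv2) and the standard library are available. Lean on these libraries where they do the work, as an engineer would, in place of code of your own. Each camera call takes 0.05 s, during which the arm holds its last target. There are 200 camera calls.

## Task

Put the thick battery block into the pocket of the test cradle: nose first and tilted under the steel bridge, gently forward until you feel the stop, then rock its tail down until it lies flat on the pocket floor, and let go. The cradle's nest is delicate, so push with only a few newtons and never ram, force or drop the block into it, and leave the other things on the bench where they are.

Things in the scene. Friction and masses are not known exactly. Their poses are not given: they have to be found in the camera images.
- block_c (a point): Centre of the battery block to be seated: a plain grey box with rounded edges, 64 mm long (its x) x 34 mm wide (its y) x 30 mm high (its z), about 160 g, lying flat on the bench. The thickest of the three grey blocks. Both ends are alike, either may be the nose. Grip it across its 34 mm width.
- cradle: Test cradle fixed to the bench; origin at the centre of its underside, z up. Aluminium base plate 150 (x) x 74 (y) x 8 mm with a rigid black nest on it. The last user clamped the nest up to 6 mm either way along the cradle's x: this setting is not measured, only seen or felt. The clamp does not slip under allowed forces. Over 14 N between block and cradle is ramming.
- pocket (a point): Centre of the pocket floor with the nest at mid setting, 12 mm above the bench; axes as the cradle. The true pocket lies up to 6 mm off along x. Pocket 66 mm (x) x 37 mm (y): 2 mm play lengthwise, 3 mm sideways. All walls rise 8 mm above the floor. Side walls, 5.5 mm thick, leave a gap for fingers from x -27 to +20 mm. The block goes in with its nose at -x and down.
- nose_stop (a point): Top of the inner face of the nose stop (-x end of the pocket), 8 mm above the floor, 6 mm thick, for the nest at mid setting (up to 6 mm off along x). Above it the space under the bridge is open at the back, so the tilted block's upper nose edge may pass over it.
- bridge (a point): Lower +x edge of the steel bridge, for the nest at mid setting (up to 6 mm off along x). Flat bar 22 mm (x) x 48 mm (y) x 5 mm, overhanging the pocket's nose end by 7 mm, underside 35 mm above the pocket floor, on cheeks at its sides. The block cannot go in level; it passes at a tilt of 8 to 17 degrees.
- tail_wall (a point): Top of the inner face of the tail wall (+x end of the pocket), 8 mm above the floor, 6 mm thick, for the nest at mid setting (up to 6 mm off along x). The block's tail drops in behind it last.
- small_block_c (a point): Bystander: centre of a smaller grey block, 46 x 26 x 18 mm high.
- slab_c (a point): Bystander: centre of a flat grey block, 88 x 44 x 14 mm high.
- solder_spool_c (a point): Bystander: centre of an upright spool, diameter 56 mm, height 50 mm.
- enclosure_c (a point): Bystander: centre of a closed cast aluminium case, 112 x 60 x 31 mm high.
- tape_reel_c (a point): Bystander: centre of a white ring lying flat, outer diameter 90 mm, height 12 mm.
- mug_c (a point): Bystander: centre of a white mug, diameter 80 mm, height 90 mm.
- parts_tray_c (a point): Bystander: centre of a clear parts tray, 140 x 100 x 30 mm high.
- pliers_c (a point): Bystander: middle of a pair of red-handled pliers lying flat, about 180 mm long and 12 mm high.
There are look-alikes about, which are no part of the job. Leave any blue look-alike of the part that bears block_c alone. Leave any orange look-alike of the cradle alone.

How it is judged (in metres and radians):
On the way:
1. the block is over the cradle, tilted, its nose down towards the bridge (horizontal distance between block_c and cradle below 0.05 m and angle between block_c's own z axis and vertical above 0.1 rad and z of block_c in the frame of cradle between 0.012 and 0.06 m), for 0.1 s.
At the end, for the whole second after the job is handed in: The block lies flat in the pocket, on its floor (centre 27 mm above the cradle's underside, at most 1.7 mm high, tilt under 0.04 rad), lengthwise along the cradle within 0.1 rad, centre within 9.5 mm of the cradle's origin along its x and 4 mm along its y, at rest and released (x of block_c in the frame of cradle between -0.0095 and 0.0095 m and y of block_c in the frame of cradle between -0.004 and 0.004 m and z of block_c in the frame of cradle between 0.024 and 0.0287 m and angle between block_c's own z axis and vertical below 0.04 rad and angle between the x axis of block_c and the x axis of cradle, either way round below 0.1 rad and linear speed of block below 0.01 m/s); the robot touches nothing.
It fails at once if the block is pressed or knocked against the cradle with more than 14 N (contact force between block and cradle above 14 N).
It fails at once if a bystander is moved by more than 20 mm (distance of any of small_block_c, slab_c, solder_spool_c, enclosure_c, tape_reel_c, mug_c, parts_tray_c, pliers_c from where it was at the start of the episode above 0.02 m).
It also fails if it takes over 51 s, if anything falls off the work surface, if the arm or the gripper's body presses on something with over 40 N, if the wrist force passes 120 N, or if a joint passes its speed limit or range.

## Working session

There is one attempt and no reset: what is moved stays moved. The work goes in short steps, Python scripts to look and compute and a shell command to move; the robot and the scene stay as the last step left them, time stands still between calls to the robot, and variables do not carry over. Pictures are saved under pics/ and viewed, at most 10 in all, crops included, and the job is handed in when it is done.

```bash
ls; mkdir -p pics; python3 - <<'E'
from workcell import env, grab_frame, camera_model, models
import cv2,numpy as np
s=env.state(); print(s)
for c in ("top","scene"):
    cv2.imwrite(f"pics/{c}0.png",grab_frame(c))
    for n in ("block_c","cradle","bridge","pocket","small_block_c","slab_c","nose_stop","tail_wall"):
        print(c,n,[(np.round(d["point"]).tolist(),round(d["p"],2)) for d in models.search_frame(n,c)[:3]])
print(camera_model("wrist"))
E
```

```text
pics
{'time_s': 0.0, 'qpos': array([ 6.69748979e+01,  1.83520620e+01,  8.97067774e+01, -1.50919561e-03,
        7.20442437e+01, -1.14428389e+00]), 'qvel': array([-0.06674815, -0.0344187 , -0.03161185,  0.00101895, -0.01204816,
       -0.04135482]), 'effort': array([ 4.29404081e-04, -4.12458658e+01, -2.31977355e+01,  7.28148501e-02,
        4.57077404e-02, -1.14919139e-04]), 'ee_pos': array([214.08860982, 533.1282889 , 224.11353623]), 'ee_rot': array([-1.79896909e+02, -6.24023855e-04,  1.58119648e+02]), 'force': array([ 0.29991778,  0.94418259, -0.34246529]), 'torque': array([-0.00959312, -0.02708506,  0.01864251]), 'gripper_force': 0.0, 'gripper_width': 91.15584061283475}
top block_c [([474.0, 117.0, 28.0], 0.9), ([377.0, 96.0, 36.0], 0.6)]
top cradle [([506.0, -128.0, 7.0], 0.94), ([336.0, -274.0, 5.0], 0.78)]
top bridge [([503.0, -129.0, 9.0], 0.74), ([336.0, -271.0, 6.0], 0.7)]
top pocket [([502.0, -126.0, 8.0], 0.85), ([335.0, -274.0, 6.0], 0.81)]
top small_block_c [([594.0, 115.0, 15.0], 0.61)]
top slab_c [([540.0, 250.0, 16.0], 0.88)]
top nose_stop [([336.0, -275.0, 9.0], 0.89)
[... 526 characters left out ...]
b_c [([544.0, 248.0, 15.0], 0.86)]
scene nose_stop [([339.0, -274.0, 1.0], 0.67), ([510.0, -128.0, 4.0], 0.65)]
scene tail_wall [([336.0, -270.0, 6.0], 0.92), ([508.0, -129.0, 11.0], 0.9)]
{'K': array([[370.05098333,   0.        , 315.82157653],
       [  0.        , 370.05098333, 236.80154691],
       [  0.        ,   0.        ,   1.        ]]), 'mount': array([[ 7.42137051e-04, -9.69426497e-01, -2.45380759e-01,
         6.96820722e+01],
       [ 9.99999580e-01,  5.87572207e-04,  7.03105957e-04,
         1.65742772e-01],
       [-5.37430631e-04, -2.45381178e-01,  9.69426526e-01,
        -1.59252301e+02],
       [ 0.00000000e+00,  0.00000000e+00,  0.00000000e+00,
         1.00000000e+00]])}
```

View pics/top0.png

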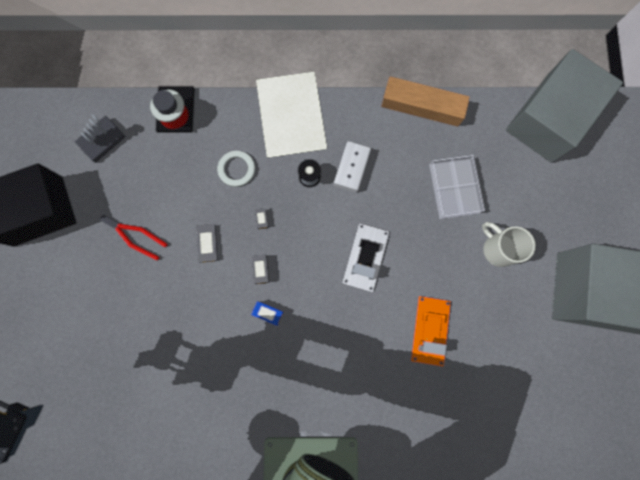

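View pics/scene0.png

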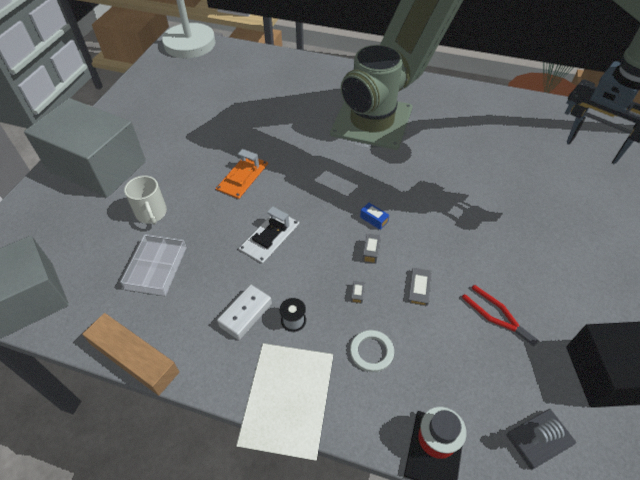

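The top view shows the grey block at (260,268) px, the silver cradle at (367,257) px with its bridge end toward the robot, the blue look-alike at (267,313) and the orange one at (432,330). I'm going above the block for a close look.

```bash
cat > h.py <<'E'
from workcell import env, grab_frame, camera_model, models
import cv2,numpy as np
from scipy.spatial.transform import Rotation as Ro
def tool():
    s=env.state(); return np.array(s["ee_pos"]),Ro.from_euler("xyz",s["ee_rot"],degrees=True).as_matrix()
def wristcam():
    p,R=tool(); m=camera_model("wrist"); M=m["mount"]
    return m["K"],R@M[:3,:3],R@M[:3,3]+p     # K, cam->world, centre
def cam(c):
    if c=="wrist": return wristcam()
    m=camera_model(c); return m["K"],m["R"].T,-m["R"].T@m["t"]
def ray(C,uv,z):
    K,R,c=C; d=R@np.linalg.inv(K)@np.array([uv[0],uv[1],1.]); return c+d*(z-c[2])/d[2]
def proj(C,X):
    K,R,c=C; q=K@(R.T@(np.array(X,float)-c)); return q[:2]/q[2]
def shift(target):
    p,R=tool(); return np.round(R.T@(np.array(target)-p),1)
E
python3 -m crank '-1 -50 -36 6 0 0 0;-1 -50 -36 6 0 0 0;-1 -50 -36 6 0 0 0;-1 -50 -36 6 0 0 0;-1 -50 -36 6 0 0 0;-1 -50 -36 6 0 0 0;-1 -50 -36 6 0 0 0;-1 -50 -36 6 0 0 0;-1 0 0 0 0 0 -10;-1 0 0 0 0 0 -10' 30
python3 - <<'E'
from h import *
C=wristcam(); im=grab_frame("wrist"); cv2.imwrite("pics/w1.png",im)
print(env.state()["time_s"],tool()[0],env.state()["ee_rot"],env.state()["force"])
print([(np.round(d["point"]).tolist(),round(d["p"],2)) for d in models.search_frame("block_c","wrist")[:3]])
E
```

```text
time_s: 2.15
ee_pos: [478.6, 116.2, 176.8]
ee_rot: [180.0, -0.0, 178.3]
force: [0.6, 0.4, 0.5]
gripper_width: 91.1
gripper_force: 0.0
2.2 [478.43383567 116.5906198  176.88572278] [-1.79999295e+02 -1.61667933e-03  1.78574352e+02] [0.81366463 0.53160098 0.73327992]
[([379.0, 98.0, 24.0], 0.97), ([472.0, 118.0, 32.0], 0.66)]
```

View pics/w1.png

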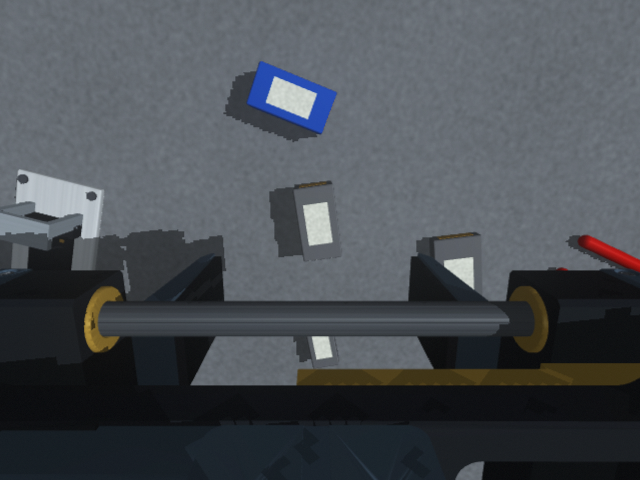

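The wrist view shows the grey block with top-face corners near (294,188), (332,185), (341,257) and (306,261) px. I'll turn those pixels into a pose.

```bash
python3 - <<'E'
from h import *
C=wristcam(); im=cv2.imread("pics/w1.png")
P=np.array([ray(C,u,30)[:2] for u in [(294,188),(332,185),(341,257),(306,261)]]); print(P.round(1),P.mean(0))
# refine by label (white) and grey thresholds
w=(im.min(2)>170).astype(np.uint8); w[:170]=0; w[270:]=0; w[:,:280]=0;w[:,360:]=0
c=max(cv2.findContours(w,0,2)[0],key=cv2.contourArea)
b=cv2.boxPoints(cv2.minAreaRect(np.array([ray(C,q[0],30)[:2] for q in c],np.float32))); print(b.round(1),b.mean(0), cv2.minAreaRect(np.array([ray(C,q[0],30)[:2] for q in c],np.float32)))
E
```

```text
[[444.1 100.7]
 [442.7 132.1]
 [505.  138.5]
 [507.7 108.1]] [474.88938498 119.86906434]
[[456.4 127. ]
 [458.6 107.2]
 [493.2 111. ]
 [491.  130.9]] [474.8147   119.043594] ((474.814697265625, 119.04359436035156), (34.85897445678711, 19.942031860351562), 6.290346145629883)
```

Fit gives the block centre at (475,119), yaw 6.3°, and the size is consistent. I'll descend and stop just above grip height.

```bash
python3 -m crank '-1 1.8 2.6 30 0 0 -7.8;-1 0 0 50 0 0 0;-1 0 0 50 0 0 0;-1 0 0 26 0 0 0;-1 0 0 7 0 0 0;-1 0 0 0 0 0 0' 30
python3 -m crank '1 0 0 0 0 0 0;1 0 0 0 0 0 0;1 0 0 0 0 0 0;1 0 0 0 0 0 0;1 0 0 0 0 0 0' 30
```

```text
time_s: 3.0
ee_pos: [476.8, 120.3, 14.3]
ee_rot: [180.0, 0.0, -174.1]
force: [0.6, 0.2, 0.2]
gripper_width: 90.9
gripper_force: 0.0
time_s: 3.62
ee_pos: [476.4, 120.0, 14.0]
ee_rot: [180.0, 0.0, -174.1]
force: [-0.3, 0.3, 0.2]
gripper_width: 43.9
gripper_force: 0.0
```

```bash
python3 -m crank '1 0 0 0 0 0 0;1 0 0 0 0 0 0;1 0 0 0 0 0 0' 30
python3 -m crank '1 0 0 -40 0 0 0;1 0 0 -60 0 0 0;1 0 0 -60 0 0 0'
```

```text
time_s: 4.0
ee_pos: [476.4, 119.8, 13.9]
ee_rot: [-180.0, -0.0, -174.1]
force: [0.1, -2.0, 0.4]
gripper_width: 33.8
gripper_force: 30.0
time_s: 4.38
ee_pos: [475.8, 120.0, 175.0]
ee_rot: [180.0, -0.1, -174.1]
force: [1.2, -0.2, -3.3]
gripper_width: 33.6
gripper_force: 30.0
```

```bash
python3 -m crank '1 -14 -51 -3 0 0 0;1 -14 -51 -3 0 0 0;1 -14 -51 -3 0 0 0;1 -14 -51 -3 0 0 0;1 -14 -51 0 0 0 0;1 0 0 0 0 0 9.5;1 0 0 0 0 0 9.5;1 0 0 0 0 0 0;1 0 0 0 0 0 0'
python3 - <<'E'
from h import *
C=wristcam(); im=grab_frame("wrist"); np.savez("c2.npz",K=C[0],R=C[1],c=C[2])
cv2.imwrite("pics/w2raw.png",im)
cv2.imwrite("pics/w2.png",cv2.resize(im[20:320,120:520],(800,600),interpolation=cv2.INTER_CUBIC))
print([(np.round(d["point"]).tolist(),round(d["p"],2)) for d in models.search_frame("cradle","wrist")[:3]])
E
```

```text
time_s: 5.5
ee_pos: [572.2, -126.2, 185.6]
ee_rot: [180.0, -0.0, 167.1]
force: [0.2, -0.5, -2.2]
gripper_width: 33.6
gripper_force: 30.0
[([500.0, -123.0, 9.0], 0.9), ([380.0, -281.0, 8.0], 0.63)]
```

View pics/w2.png

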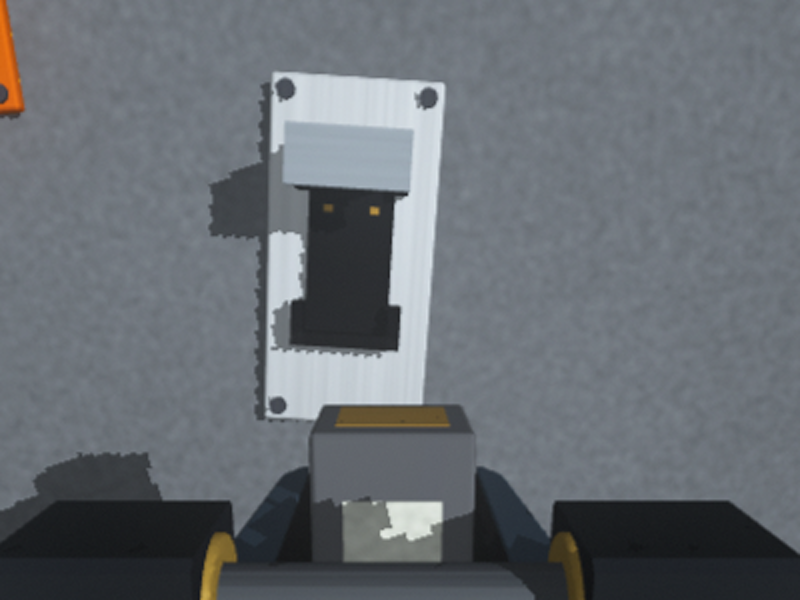

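The view shows the aluminium plate with corners at about (271,72), (445,83) and (264,418) in crop px. The bridge top spans (285,122) to (409,192), and the tail wall's outer edge runs (291,344) to (398,350). I'll fit the cradle pose and the nest offset to these.

```bash
cat > fit.py <<'E'
from h import *
from scipy.optimize import least_squares
d=np.load("c2.npz"); C=(d["K"],d["R"],d["c"])
# (crop px, cradle x,y,z, on nest?)  image left = world -y?? resolved by sign s
sgn=np.sign((d["R"]@[1,0,0])[1])  # +1: image right is +y
L,Rr=-24*sgn,24*sgn
pts=[((271,72),-75,-37*sgn,8,0),((446,83),-75,37*sgn,8,0),((263,418),75,-37*sgn,8,0),
((285,122),-48,L,52,1),((413,130),-48,Rr,52,1),((283,184),-26,L,52,1),((409,192),-26,Rr,52,1),
((291,345),39,L,20,1),((398,351),39,Rr,20,1),((291,301),20,L,20,1),((400,307),20,Rr,20,1)]
def res(v,full=False):
    x,y,a,o=v; r=[]
    for (u,w),X,Y,Z,n in pts:
        X=X+o*n; q=proj(C,[x+X*np.cos(a)-Y*np.sin(a),y+X*np.sin(a)+Y*np.cos(a),Z])
        r+=list(q-[u/2+120,w/2+20])
    return np.array(r)
s=least_squares(res,[505,-127,-.2,0],loss="soft_l1")
if __name__=="__main__":
    print(sgn,s.x[:2],np.degrees(s.x[2]),s.x[3]); print(res(s.x).reshape(-1,2).round(1).tolist())
    print("1sigma",np.sqrt(np.diag(np.linalg.inv(s.jac.T@s.jac))))
E
python3 fit.py
```

```text
1.0 [ 506.14134261 -129.64708964] -16.39885105703497 -1.486945101063757
[[-0.7, -0.5], [0.1, -0.1], [-0.1, 1.0], [-0.3, -0.5], [0.6, -0.2], [-0.1, -0.1], [0.6, -0.0], [-0.8, 0.0], [0.2, 0.4], [-0.2, 0.2], [0.6, 0.6]]
1sigma [0.54300293 0.31836675 0.00505153 0.63062592]
```

```bash
python3 - <<'E'
from h import *
p,R=tool();d=np.load("c2.npz"); C=(d["K"],d["R"],d["c"])
for t in [(33.4,-17,-16),(33.4,17,-16),(33.4,-17,14),(33.4,17,14)]:
    q=proj(C,p+R@t); print(((q-[120,20])*2).round(1))
print(p,env.state()["ee_rot"])
E
```

```text
[304.7 434. ]
[475.2 434.3]
[319.  403.2]
[461.4 403.4]
[ 572.29060525 -126.15634265  185.81323009] [ 1.79989530e+02 -1.29511736e-02  1.67026868e+02]
```

Cradle is at (506.1,-129.6), yaw -16.4°, nest offset about -1.5 mm. I'll align yaw, move over, and tilt 12° nose-down.

```bash
python3 -m crank '1 0 0 0 0 0 3.4;1 23 -11 35 0 0 0;1 23 -11 35 0 0 0;1 0 0 36 0 0 0;1 0 0 0 0 -6 0;1 0 0 0 0 -6 0;1 0 0 0 0 0 0;1 0 0 0 0 0 0'
cat > where.py <<'E'
from h import *
np.set_printoptions(suppress=True,precision=2)
p,R=tool(); a=np.radians(-16.4); c=np.array([504.7,-129.2,0])
A=Ro.from_euler("z",a).as_matrix()
print("t",env.state()["time_s"],"TCP nest",A.T@(p-c),"nose",A.T@(p+R@[33.4,0,14]-c),"tailbot",A.T@(p+R@[-30.6,0,14]-c))
print("axes tool x,y in nest",(A.T@R)[:,0],(A.T@R)[:,1],"F nest",A.T@env.state()["force"])
E
python3 where.py; python3 - <<'E'
from h import *
im=grab_frame("wrist"); cv2.imwrite("pics/w3.png",cv2.resize(im[100:400,120:520],(800,600),interpolation=cv2.INTER_CUBIC))
C=wristcam();print(C[2]); 
E
```

```text
time_s: 6.6
ee_pos: [523.1, -134.7, 80.6]
ee_rot: [180.0, 12.0, 163.6]
force: [-0.1, -0.7, -1.1]
gripper_width: 33.6
gripper_force: 30.0
t 6.6 TCP nest [19.23 -0.04 80.62] nose [-10.52  -0.02  59.96] tailbot [52.07 -0.06 73.32]
axes tool x,y in nest [-0.98  0.   -0.21] [0. 1. 0.] F nest [ 0.14 -0.68 -1.14]
[ 426.13261446 -105.82905114  221.95394131]
```

View pics/w3.png

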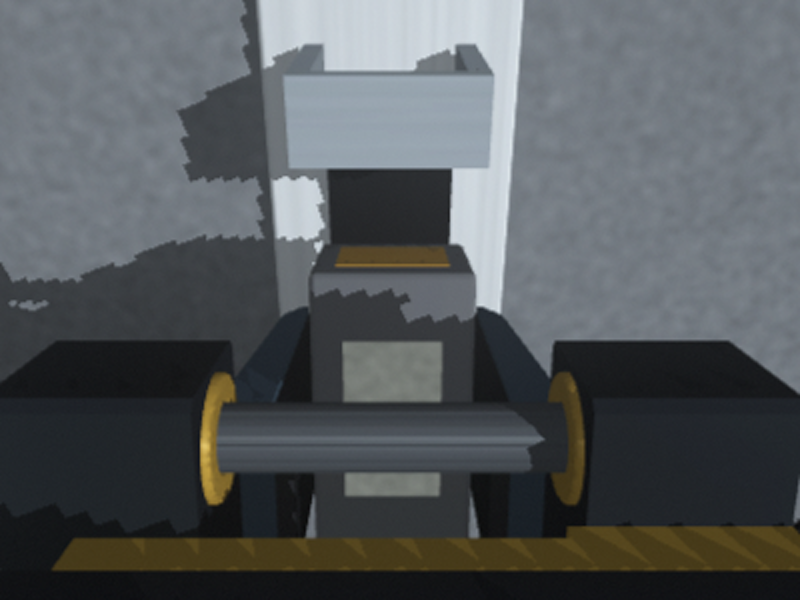

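Picture: block nose centre is at col ≈393 and bridge/pocket centre at ≈389-390 px, so the block sits about 1 mm to +tool y, with yaw aligned. I'll correct y by -0.9 and descend in front of the bridge.

```bash
python3 -m crank '1 4 -0.9 15 0 0 0;1 4 0 14 0 0 0;1 3 0 9 0 0 0;1 1 0 3 0 0 0;1 0 0 0 0 0 0;1 0 0 0 0 0 0'; python3 where.py
```

```text
time_s: 7.4
ee_pos: [519.2, -134.6, 37.8]
ee_rot: [180.0, 12.1, 163.5]
force: [-0.0, -0.0, -1.8]
gripper_width: 33.8
gripper_force: 30.0
t 7.4 TCP nest [15.41 -1.07 37.84] nose [-14.33  -1.03  17.17] tailbot [48.26 -1.11 30.55]
axes tool x,y in nest [-0.98  0.   -0.21] [0. 1. 0.] F nest [-0.03 -0.03 -1.82]
```

```bash
python3 -m crank '1 0.3 0 1.5 0 0 0;1 0.3 0 1.4 0 0 0;1 0 0 0 0 0 0;1 2 0 -0.4 0 0 0;1 2 0 -0.4 0 0 0;1 2 0 -0.4 0 0 0;1 2 0 -0.4 0 0 0;1 2 0 -0.4 0 0 0;1 0 0 0 0 0 0'; python3 where.py
```

```text
time_s: 8.52
ee_pos: [508.7, -131.5, 34.2]
ee_rot: [180.0, 12.0, 163.5]
force: [0.9, 0.1, -2.2]
gripper_width: 34.1
gripper_force: 30.0
t 8.525 TCP nest [ 4.49 -1.04 34.22] nose [-25.27  -1.    13.59] tailbot [37.33 -1.09 26.88]
axes tool x,y in nest [-0.98  0.   -0.21] [0. 1. 0.] F nest [ 0.88  0.32 -2.22]
```

```bash
python3 -m crank '1 1 0 -0.2 0 0 0;1 1 0 -0.2 0 0 0;1 0.5 0 -0.1 0 0 0;1 0 0 0 0 0 0'; python3 -m crank '1 0.5 0 -0.1 0 0 0;1 0.5 0 -0.1 0 0 0;1 0 0 0 0 0 0'; python3 where.py
```

```text
time_s: 9.02
ee_pos: [506.4, -130.8, 34.2]
ee_rot: [180.0, 12.0, 163.5]
force: [0.1, 0.4, -1.7]
gripper_width: 33.8
gripper_force: 30.0
time_s: 9.4
ee_pos: [505.5, -130.5, 34.2]
ee_rot: [180.0, 12.0, 163.5]
force: [0.4, 0.4, -2.1]
gripper_width: 34.2
gripper_force: 30.0
t 9.4 TCP nest [ 1.09 -1.05 34.17] nose [-28.67  -1.01  13.53] tailbot [33.93 -1.09 26.84]
axes tool x,y in nest [-0.98  0.   -0.21] [0. 1. 0.] F nest [ 0.21  0.52 -2.06]
```

```bash
python3 -m crank '1 0.5 0 -0.1 0 0 0;1 0.3 0 -0.1 0 0 0;1 0 0 0 0 0 0';python3 where.py
```

```text
time_s: 9.78
ee_pos: [504.7, -130.3, 34.2]
ee_rot: [180.0, 12.0, 163.5]
force: [-0.4, 0.0, -2.3]
gripper_width: 34.2
gripper_force: 30.0
t 9.775 TCP nest [ 0.26 -1.07 34.24] nose [-29.5   -1.02  13.61] tailbot [33.1  -1.11 26.91]
axes tool x,y in nest [-0.98  0.   -0.21] [0. 1. 0.] F nest [-0.41 -0.11 -2.34]
```

```bash
for i in 1; do python3 -m crank '1 0.4 0 -0.1 0 0 0;1 0.4 0 -0.1 0 0 0;1 0 0 0 0 0 0'; done; python3 where.py; python3 -m crank '1 0.3 0 -0.1 0 0 0;1 0.3 0 -0.1 0 0 0;1 0 0 0 0 0 0';python3 where.py
```

```text
time_s: 10.15
ee_pos: [503.9, -130.1, 34.2]
ee_rot: [180.0, 12.0, 163.5]
force: [0.2, 0.5, -2.8]
gripper_width: 34.0
gripper_force: 30.0
t 10.15 TCP nest [-0.56 -1.05 34.25] nose [-30.32  -1.01  13.61] tailbot [32.28 -1.1  26.92]
axes tool x,y in nest [-0.98  0.   -0.21] [0. 1. 0.] F nest [ 0.09  0.53 -2.84]
time_s: 10.52
ee_pos: [503.3, -129.9, 34.3]
ee_rot: [180.0, 12.0, 163.5]
force: [-0.4, -0.3, -1.7]
gripper_width: 33.8
gripper_force: 30.0
t 10.525 TCP nest [-1.17 -1.04 34.33] nose [-30.93  -1.    13.69] tailbot [31.68 -1.08 27.  ]
axes tool x,y in nest [-0.98  0.   -0.21] [0. 1. 0.] F nest [-0.27 -0.37 -1.68]
```

```bash
python3 -m crank '1 0.4 0 -0.1 0 0 0;1 0.3 0 0 0 0 0;1 0 0 0 0 0 0'; python3 where.py; python3 -m crank '1 0.3 0 -0.1 0 0 0;1 0.3 0 -0.1 0 0 0;1 0 0 0 0 0 0';python3 where.py
```

```text
time_s: 10.9
ee_pos: [502.6, -129.7, 34.3]
ee_rot: [180.0, 12.0, 163.5]
force: [0.2, 0.3, -1.8]
gripper_width: 34.0
gripper_force: 30.0
t 10.9 TCP nest [-1.89 -1.07 34.27] nose [-31.65  -1.03  13.63] tailbot [30.95 -1.12 26.93]
axes tool x,y in nest [-0.98  0.   -0.21] [0. 1. 0.] F nest [ 0.06  0.37 -1.81]
time_s: 11.28
ee_pos: [502.1, -129.5, 34.4]
ee_rot: [180.0, 12.0, 163.5]
force: [0.3, -0.4, -1.8]
gripper_width: 34.0
gripper_force: 30.0
t 11.275 TCP nest [-2.36 -1.04 34.42] nose [-32.11  -1.    13.77] tailbot [30.49 -1.08 27.1 ]
axes tool x,y in nest [-0.98  0.   -0.21] [0. 1. 0.] F nest [ 0.35 -0.27 -1.83]
```

```bash
python3 -m crank '1 0.3 0 0 0 0 0;1 0.3 0 0 0 0 0;1 0 0 0 0 0 0'; python3 where.py; python3 -m crank '1 0.3 0 0 0 0 0;1 0.3 0 0 0 0 0;1 0 0 0 0 0 0';python3 where.py
```

```text
time_s: 11.65
ee_pos: [502.0, -129.5, 34.5]
ee_rot: [180.0, 12.1, 163.5]
force: [1.9, -0.0, -1.7]
gripper_width: 33.9
gripper_force: 30.0
t 11.65 TCP nest [-2.47 -1.03 34.47] nose [-32.2   -0.99  13.79] tailbot [30.38 -1.07 27.18]
axes tool x,y in nest [-0.98  0.   -0.21] [0. 1. 0.] F nest [ 1.83  0.53 -1.65]
time_s: 12.02
ee_pos: [502.0, -129.5, 34.5]
ee_rot: [180.0, 12.1, 163.5]
force: [4.0, -1.8, -3.2]
gripper_width: 33.5
gripper_force: 30.0
t 12.025 TCP nest [-2.55 -1.04 34.5 ] nose [-32.26  -1.    13.79] tailbot [30.31 -1.08 27.24]
axes tool x,y in nest [-0.98  0.   -0.21] [0. 1. 0.] F nest [ 4.31 -0.6  -3.22]
```

Contact felt at nose x ≈ -32.2, which is the stop (expected -31.6). I'll ease back slightly and then lower the nose to the floor.

```bash
python3 -m crank '1 -1.6 0 0.3 0 0 0;1 0 0 0 0 0 0'; python3 where.py; python3 -m crank '1 0.1 0 0.5 0 0 0;1 0.1 0 0.5 0 0 0;1 0 0 0 0 0 0'; python3 where.py
```

```text
time_s: 12.28
ee_pos: [502.1, -129.5, 34.1]
ee_rot: [180.0, 12.0, 163.5]
force: [1.6, -0.7, -0.2]
gripper_width: 33.7
gripper_force: 30.0
t 12.275 TCP nest [-2.37 -1.04 34.1 ] nose [-32.15  -1.    13.49] tailbot [30.46 -1.08 26.74]
axes tool x,y in nest [-0.98  0.   -0.21] [0. 1. 0.] F nest [ 1.73 -0.24 -0.23]
time_s: 12.65
ee_pos: [502.3, -129.6, 33.0]
ee_rot: [180.0, 12.0, 163.5]
force: [1.2, -0.4, -1.2]
gripper_width: 33.8
gripper_force: 30.0
t 12.65 TCP nest [-2.17 -1.04 33.02] nose [-31.94  -1.    12.39] tailbot [30.67 -1.09 25.68]
axes tool x,y in nest [-0.98  0.   -0.21] [0. 1. 0.] F nest [ 1.24 -0.02 -1.19]
```

```bash
python3 -m crank '1 -0.5 0 0.9 0 1.5 0;1 -0.4 0 0.9 0 1.5 0;1 0 0 0 0 0 0'; python3 where.py; python3 -m crank '1 -0.3 0 0.9 0 1.5 0;1 -0.3 0 0.9 0 1.5 0;1 0 0 0 0 0 0'; python3 where.py
```

```text
time_s: 13.02
ee_pos: [503.2, -129.9, 31.1]
ee_rot: [180.0, 8.9, 163.5]
force: [0.3, 0.0, -2.1]
gripper_width: 34.0
gripper_force: 30.0
t 13.025 TCP nest [-1.25 -1.06 31.08] nose [-32.09  -1.02  12.08] tailbot [31.14 -1.11 21.97]
axes tool x,y in nest [-0.99  0.   -0.15] [0. 1. 0.] F nest [ 0.31  0.13 -2.13]
time_s: 13.4
ee_pos: [504.7, -130.3, 29.6]
ee_rot: [180.0, 6.0, 163.5]
force: [-0.4, 0.5, -1.8]
gripper_width: 33.5
gripper_force: 30.0
t 13.4 TCP nest [ 0.29 -1.03 29.64] nose [-31.47  -0.99  12.25] tailbot [32.18 -1.07 18.89]
axes tool x,y in nest [-0.99  0.   -0.1 ] [0. 1. 0.] F nest [-0.47  0.33 -1.78]
```

```bash
python3 -m crank '1 0.5 0 0 0 0 0;1 -0.3 0 0.8 0 1.5 0;1 -0.2 0 0.9 0 1.5 0;1 0 0 0 0 0 0'; python3 where.py
```

```text
time_s: 13.9
ee_pos: [505.2, -130.4, 28.1]
ee_rot: [180.0, 3.0, 163.5]
force: [0.7, -0.4, -2.3]
gripper_width: 34.1
gripper_force: 30.0
t 13.9 TCP nest [ 0.8  -1.06 28.05] nose [-31.82  -1.02  12.33] tailbot [32.09 -1.11 15.66]
axes tool x,y in nest [-1.    0.   -0.05] [0. 1. 0.] F nest [ 0.75 -0.2  -2.34]
```

Free so far, with the tail already below the wall top. Final 3° next.

```bash
python3 -m crank '1 -0.1 0 0.8 0 1.5 0;1 0 0 0 0 0 0'; python3 where.py;  python3 -m crank '1 -0.3 0 0.9 0 1.5 0;1 0 0 0 0 0 0'; python3 where.py
```

```text
time_s: 14.15
ee_pos: [505.1, -130.4, 27.3]
ee_rot: [180.0, 1.5, 163.5]
force: [-0.8, -0.4, -2.3]
gripper_width: 33.7
gripper_force: 30.0
t 14.15 TCP nest [ 0.77 -1.04 27.27] nose [-32.25  -0.99  12.41] tailbot [31.73 -1.08 14.07]
axes tool x,y in nest [-1.    0.   -0.03] [0. 1. 0.] F nest [-0.65 -0.62 -2.25]
time_s: 14.4
ee_pos: [505.5, -130.5, 26.4]
ee_rot: [180.0, -0.0, 163.5]
force: [-0.4, -0.3, -2.2]
gripper_width: 33.7
gripper_force: 30.0
t 14.4 TCP nest [ 1.17 -1.04 26.39] nose [-32.24  -1.    12.39] tailbot [31.76 -1.08 12.39]
axes tool x,y in nest [-1.  0.  0.] [0. 1. 0.] F nest [-0.29 -0.37 -2.16]
```

```bash
python3 -m crank '1 0 0 0.3 0 0 0;1 0 0 0.2 0 0 0;1 0 0 0 0 0 0'; python3 where.py;  python3 -m crank '1 0 0 0.2 0 0 0;1 0 0 0 0 0 0'; python3 where.py
```

```text
time_s: 14.78
ee_pos: [504.9, -130.4, 26.0]
ee_rot: [180.0, -0.0, 163.5]
force: [0.2, 0.6, -0.6]
gripper_width: 33.9
gripper_force: 30.0
t 14.775 TCP nest [ 0.55 -1.05 25.97] nose [-32.85  -1.    11.97] tailbot [31.15 -1.09 11.97]
axes tool x,y in nest [-1.  0.  0.] [0. 1. 0.] F nest [ 0.05  0.61 -0.64]
time_s: 15.02
ee_pos: [505.0, -130.4, 26.0]
ee_rot: [180.0, -0.0, 163.5]
force: [-1.0, 0.3, 1.1]
gripper_width: 34.1
gripper_force: 30.0
t 15.025 TCP nest [ 0.61 -1.05 25.95] nose [-32.79  -1.    11.95] tailbot [31.21 -1.09 11.95]
axes tool x,y in nest [-1.  0.  0.] [0. 1. 0.] F nest [-1.02 -0.02  1.12]
```

On the floor (bottom at 11.95 mm). I'll release and lift straight up.

```bash
python3 -m crank '1 0 0 0 0 0 0;1 0 0 0 0 0 0' 3; python3 -m crank '0.1 0 0 0 0 0 0;-0.2 0 0 0 0 0 0;-0.4 0 0 0 0 0 0;-0.4 0 0 0 0 0 0;-0.4 0 0 0 0 0 0' ; python3 -m crank '-0.4 0 0 -10 0 0 0;-0.4 0 0 -20 0 0 0;-0.4 0 0 -40 0 0 0;-0.4 -25 0 -45 0 0 0;-0.4 -40 0 0 0 0 0;-0.4 0 0 0 0 0 0;-0.4 0 0 0 0 0 0'
python3 - <<'E'
from h import *
im=grab_frame("wrist"); cv2.imwrite("pics/w4.png",cv2.resize(im[20:320,120:520],(800,600),interpolation=cv2.INTER_CUBIC))
C=wristcam()
c=np.array([504.7,-129.2,0]);A=Ro.from_euler("z",np.radians(-16.4)).as_matrix()
for q in [(-32.5,17,42),(-32.5,-17,42),(31.5,17,42),(31.5,-17,42)]: print(((proj(C,c+A@(np.array(q)+[0,-1,0]))-[120,20])*2).round())
E
```

```text
time_s: 15.28
ee_pos: [505.0, -130.4, 25.9]
ee_rot: [180.0, -0.0, 163.5]
force: [-1.9, 0.2, 1.9]
gripper_width: 33.8
gripper_force: 3.0
time_s: 15.9
ee_pos: [505.1, -130.4, 25.7]
ee_rot: [180.0, 0.0, 163.5]
force: [-0.2, -1.0, -0.2]
gripper_width: 64.1
gripper_force: 0.0
time_s: 16.77
ee_pos: [566.4, -148.6, 140.5]
ee_rot: [180.0, -0.1, 163.5]
force: [-0.4, -0.0, 0.6]
gripper_width: 63.7
gripper_force: 0.0
[442. 161.]
[339. 161.]
[439. 355.]
[342. 355.]
```

View pics/w4.png

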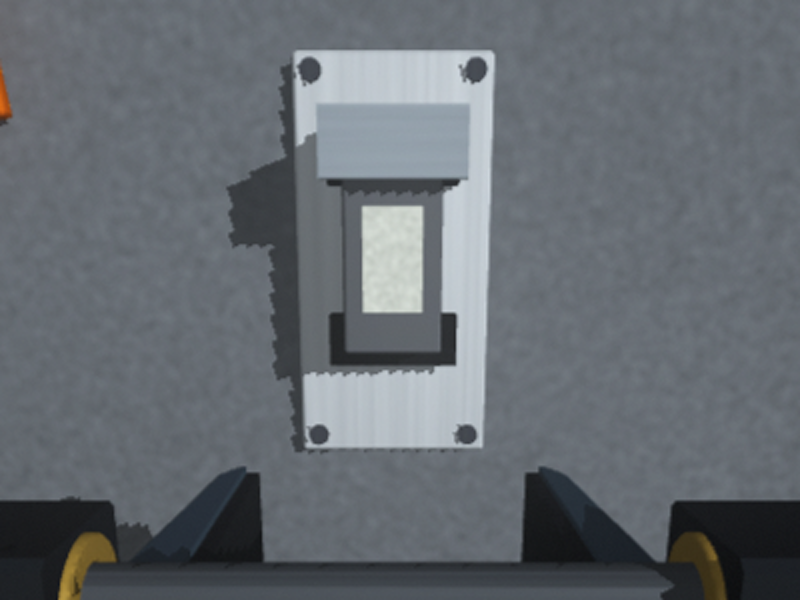

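The block lies flat and square in the pocket: its top face spans (343,190) to (441,353) px under the bridge, inside the tail wall, and matches the predicted corners. The gripper is clear, so I'm handing in.

```bash
python3 -c "
from workcell import env
print(env.job_done())"
```

```text
the job is handed in; nothing more can be done
None
```

The block lies flat in the cradle pocket under the bridge and is released; the highest contact force I read was about 5 N, and the job was handed in at about 17 s (no verdict was returned).

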